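# Sort the loose hardware into the parts trays

### The arm

A 7-joint arm with a two-finger parallel gripper is mounted at the origin on the work surface. World frame = base frame: x ahead of the robot, y to its left, z up, the work surface at z = 0. Lengths are in m, angles in rad, forces in N, time in s.
With the tool pointing down it reaches from about 0.4 to 0.925 m from the base axis. Payload 4.1 kg.
Tool frame: the origin (TCP) lies between the finger pads; the fingertips stand 17 mm ahead of it and the grasp point (between the pads) lies 2 mm behind it; z points along the fingers, y is the direction in which the jaws open and shut (so a half turn about z gives the same grasp; the last joint's range is limited). The gripper opens to 85 mm and grips with 20 to 120 N. Pads are 22 mm wide; open, the fingers measure 114 mm over their backs; the gripper's body (76 mm by 85 mm) begins 54 mm behind the grasp point. The pads swing forward as they close: fully open they stand 13 mm farther back than shut.
Start: joints at [-1.279, 0.398, 0.045, 1.537, -0.019, 1.207, -0.051], TCP at [0.248, 0.601, 0.248] pointing down, gripper open.
Joint ranges: [-2.82, 2.82], [-0.49, 2.23], [-1.37, 1.46], [0, 2.46], [-1.36, 4.5], [0.23, 2], [-2.94, 2.94]. Speed limits (rad/s): [2.57, 2.57, 3.14, 3.14, 3.14, 3.14, 3.14].

### API

Orientations are given as a unit quaternion [x, y, z, w].
In Python, from station import readout, grab_frame, robot, masks_of gives the robot as it stands.
- The arm moves only by the shell command python3 -m handwheel 'ROWS' [FORCE]. ROWS is JSON, a list of rows, each a list of 5 numbers: the closure, from 0 (fully open) to 1 (shut), then the shift along the tool's x, y, z in mm, then the turn about the tool's z in degrees. In form: [[claw, dx, dy, dz, twist], ...]. A call has 1 to 8 rows; each row shifts and turns the commanded pose from where the row before left it, along the tool's axes as they then stand; what a row does not reach is not made up. A row lasts 1/8 s, in which the tool goes at most 62.5 mm and 10.7 degrees, less where a joint would pass 70% of its speed; a pose out of reach is approached as far as the arm can. A call is refused whole if a number of a shift passes 62.5 or a number of a turn 10.7, either way. A call with a gripper value outside its range is refused whole. The fingers move at their own pace and stop on an object; FORCE is the grip in N (left out, the last holds). Time passes only in rows, so rows that do not move let the fingers close. It gives the time, the measured TCP pose, the force and the opening at its end, in the units of the state.
- readout.state(): the state, without advancing time (a new reading comes with each control period).
- grab_frame(name): name is "side" or "top" or "wrist"; returns a dict with "frame" (480x640x3 uint8, red, green, blue), "z_map" (480x640 float32, m along the optical axis (not along the pixel's ray), 0 where there is no reading), "K" (3x3 intrinsics, pixels), "camera_from_world" (4x4, takes a point from world to camera coordinates). Camera axes: x right, y up, looking along -z (the intrinsics and any distortion apply to the point x, -y, -z); pixel columns grow to the right and rows downward; lengths in m; the calibration is good to about 2 mm. A picture is of the moment at which its call begins.
- robot.sign_off(): hands the job in, once; it reports no verdict.
Trained networks look in a picture, given as the dict that the camera call returned (one of the last four; its "shot" number tells which), for a name from the list of things; names that differ only in an ending like _2 or _b are one class to them, and where a whole thing is asked for, a point or a joint stands for the part that bears it (a point fixed in the world has none). Each returns a list of dicts, best first, with "confidence" (0 to 1); they miss things now and then, are a little off and sometimes report something else, mostly with a low value. They report only what shows in the picture. A call takes as long as a camera call.
- masks_of(thing, picture): "pixels" (480x640 bool, what is visible of it) and "box" ([left, top, right, bottom] in pixels, round what is visible of it).
The state is a dict: "time": time; "q": joint angles; "dq": joint speeds; "tau": joint torques, N m; "eef_pos": TCP position; "tool_rot": TCP orientation; "force": force on the tool from outside, world axes, zero at the start; "ft_torque": the same for the moment, N m; "width": finger opening in m.
Only numpy, scipy, OpenCV 4.12 (cv2) and the standard library are available. Lean on these libraries where they do the work, as an engineer would, in place of code of your own. Each camera call takes 0.05 s, during which the arm holds its last target.

### The job

Sort the loose hardware on the bench into the parts trays: both steel nuts into the blue tray, both brass pipe fittings into the red tray, and the black impact socket into the yellow tray. Leave each one resting on the floor of its tray, nuts flat and the fittings and socket upright as they stand now, nothing stacked or leaning on a rim, and do not knock over the glue bottle or the green cup that stand among them.

Things in the scene. Friction and masses are not known exactly. Their poses are not given: they have to be found in the camera images.
- red_tray: Red shop parts tray, open on top, fixed to the bench: 130 mm along its own x, 150 mm along its own y, 35 mm high, walls and floor 4 mm thick (floor top 4 mm above the bench); origin at the centre of its underside, z up. It is turned a little, and the three trays trade places from start to start.
- blue_tray: Blue shop parts tray, open on top, fixed to the bench: 130 mm along its own x, 150 mm along its own y, 35 mm high, walls and floor 4 mm thick (floor top 4 mm above the bench); origin at the centre of its underside, z up. It is turned a little, and the three trays trade places from start to start.
- yellow_tray: Yellow shop parts tray, open on top, fixed to the bench: 130 mm along its own x, 150 mm along its own y, 35 mm high, walls and floor 4 mm thick (floor top 4 mm above the bench); origin at the centre of its underside, z up. It is turned a little, and the three trays trade places from start to start.
- nut1: First of two alike: large plain steel hexagon nut lying flat: 46 mm across flats, 53 mm across corners, 24 mm high, 28 mm hole; about 0.2 kg. Origin at its centre, 12 mm above its underside; z is the hole's axis, its x axis is square to one of the flats, so pairs of flats face its yaw plus any multiple of 60 degrees.
- nut2: Second of two alike: large plain steel hexagon nut lying flat: 46 mm across flats, 53 mm across corners, 24 mm high, 28 mm hole; about 0.2 kg. Origin at its centre, 12 mm above its underside; z is the hole's axis, its x axis is square to one of the flats, so pairs of flats face its yaw plus any multiple of 60 degrees.
- fitting1: First of two alike: brass pipe fitting standing on the bench: a hexagon foot 41 mm across flats (47 mm across corners) and 16 mm high, above it a round collar 34 mm in diameter that reaches up to 38 mm, bored through; about 0.18 kg. Origin at the centre of its underside, z up the bore, x square to one of the flats.
- fitting2: Second of two alike: brass pipe fitting standing on the bench: a hexagon foot 41 mm across flats (47 mm across corners) and 16 mm high, above it a round collar 34 mm in diameter that reaches up to 38 mm, bored through; about 0.18 kg. Origin at the centre of its underside, z up the bore, x square to one of the flats.
- socket: Black impact wrench socket standing upright on the bench: a cylinder 36 mm in diameter and 50 mm high with a recess in its top; about 0.2 kg. Origin at the centre of its underside, z up.
- glue: White glue bottle with an orange cap, standing upright among the loose things, not part of the sorting: 40 mm in diameter, 100 mm high, 0.15 kg. Origin at the centre of its underside, z up.
- tin: Small empty green cup standing upright among the loose things, not part of the sorting: 52 mm in diameter at the rim, 60 mm high, 0.15 kg. Origin at the centre of its underside, z up.

How it is judged:
By the outcome, as a careful person would: the job done as asked, in the order asked, and still so for the second after the job is handed in, with the robot touching nothing.
It also fails if it takes over 120 s, if anything falls off the work surface, if the arm or the gripper's body presses on something with over 40 N, if the wrist force passes 120 N, or if a joint passes its speed limit or range.

## Working session

There is one attempt and no reset: what is moved stays moved. The work goes in short steps, Python scripts to look and compute and a shell command to move; the robot and the scene stay as the last step left them, time stands still between calls to the robot, and variables do not carry over. Pictures are saved under pics/ and viewed, and the job is handed in when it is done.

```bash
ls; mkdir -p pics; cat > h.py <<'E'
import numpy as np, cv2
from station import readout, grab_frame, robot, masks_of
def world(pic, us, vs):
    K=pic["K"]; z=pic["z_map"][vs,us]
    x=(us-K[0,2])/K[0,0]*z; y=(vs-K[1,2])/K[1,1]*z
    P=np.stack([x,-y,-z,np.ones_like(z)])
    W=np.linalg.inv(pic["camera_from_world"])@P
    return W[:3].T, z>0
def save(pic,name): cv2.imwrite("pics/"+name+".png", pic["frame"][:,:,::-1])
E
python3 - <<'E'
from h import *
s=readout.state(); print({k:np.round(v,4) for k,v in s.items()})
for n in ("top","side","wrist"):
    p=grab_frame(n); save(p,n+"0"); print(n,p["K"].tolist(),np.round(p["camera_from_world"],3).tolist(),p.keys())
E
```

```text
pics
{'time': np.float64(0.0), 'q': array([-1.279 ,  0.3992,  0.045 ,  1.5379, -0.0187,  1.2069, -0.0507]), 'dq': array([-0.0021, -0.0017, -0.0009, -0.0018,  0.0013, -0.0012, -0.0008]), 'tau': array([-1.00000e-04, -4.75132e+01,  1.36450e+00, -2.54223e+01,
        1.15000e-02,  9.50000e-03,  0.00000e+00]), 'eef_pos': array([0.2474, 0.6004, 0.2473]), 'tool_rot': array([ 1.941e-01,  9.810e-01, -1.000e-03, -1.000e-04]), 'force': array([-0.5419, -0.2974,  1.5532]), 'ft_torque': array([-0.0687, -0.0409, -0.0498]), 'width': np.float64(0.0853)}
top [[436.1561858379472, 0.0, 321.45873431602473], [0.0, 436.1561858379472, 235.66838314729964], [0.0, 0.0, 1.0]] [[0.006, -0.999, 0.033, -0.006], [0.987, 0.011, 0.158, -0.532], [-0.159, 0.031, 0.987, -0.703], [0.0, 0.0, 0.0, 1.0]] dict_keys(['frame', 'z_map', 'K', 'camera_from_world', 'shot'])
side [[590.4893119752568, 0.0, 327.63152027284383], [0.0, 590.4893119752568, 247.9993372450635], [0.0, 0.0, 1.0]] [[1.0, -0.026, 0.007, -0.51], [0.007, 0.513, 0.858, -0.055], [-0.026, -0.858, 0.513, -1.079], [0.0, 0.0, 0.0, 1.0]] dict_keys(['frame', 'z_map', 'K', 'camera_from_world', 'shot'])
wrist [[374.9419183352635, 0.0, 315.42561371758364], [0.0, 374.9419183352635, 240.97855444248097], [0.0, 0.0, 1.0]] [[0.381, 0.924, -0.001, -0.65], [-0.878, 0.362, -0.314, 0.04], [-0.29, 0.121, 0.949, -0.38], [0.0, 0.0, 0.0, 1.0]] dict_keys(['frame', 'z_map', 'K', 'camera_from_world', 'shot'])
```

View pics/top0.png

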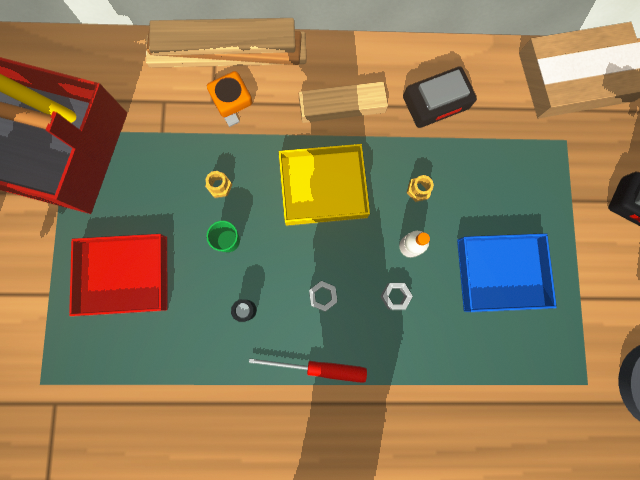

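View pics/side0.png

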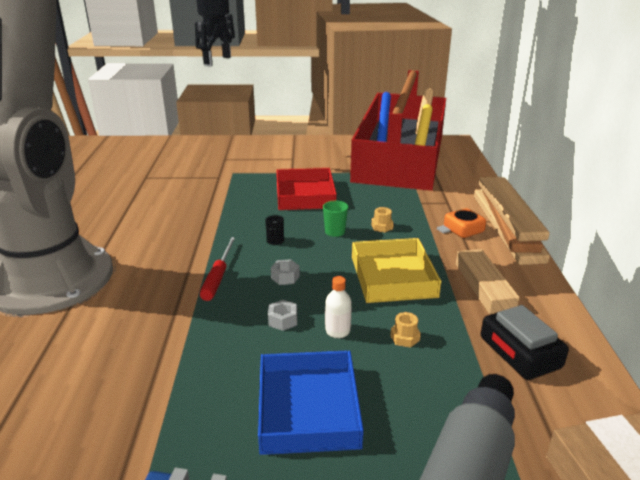

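The top view shows red tray at (118,275), yellow (325,185), blue (507,272), fittings at (218,184) and (421,188), cup (222,236), glue (415,243), nuts at (323,296) and (397,296), and socket at (243,310). Next I measure them.

```bash
cat > m.py <<'E'
from h import *
import sys
def measure(cam="top"):
    p=grab_frame(cam); out={}
    for t in ["red_tray","blue_tray","yellow_tray","nut1","fitting1","socket","glue","tin"]:
        for m in masks_of(t,p):
            if m["confidence"]<0.3: continue
            k=m["pixels"]; vs,us=np.nonzero(k); W,ok=world(p,us,vs); W=W[ok]
            zt=np.percentile(W[:,2],97)
            T=W[W[:,2]>zt-0.006]
            (c,sz,a)=cv2.minAreaRect((T[:,:2]*1000).astype(np.float32))
            print(t,round(m["confidence"],2),m["box"],"ztop",round(zt,4),"n",len(T),"rect c",np.round(c,1),"sz",np.round(sz,1),"a",round(a,1),"circ",np.round(np.array(cv2.minEnclosingCircle((T[:,:2]*1000).astype(np.float32))[0]),1),round(cv2.minEnclosingCircle((T[:,:2]*1000).astype(np.float32))[1],1))
    return p
if __name__=="__main__":
    measure("top"); print(); measure("side")
E
python3 m.py
```

```text
red_tray 0.95 [67.2, 234.2, 169.6, 316.2] ztop 0.0347 n 969 rect c [465.3 344.1] sz [130.  151.7] a 3.9 circ [464.3 344.3] 98.0
blue_tray 0.58 [306.5, 280.1, 336.9, 311.0] ztop 0.0257 n 358 rect c [430.6  -5.5] sz [45.  48.1] a 31.1 circ [430.4  -4.8] 24.9
blue_tray 0.57 [456.8, 235.1, 556.7, 310.8] ztop 0.0349 n 837 rect c [ 474.8 -327.2] sz [130.1 151.2] a 2.9 circ [ 474.9 -326.2] 97.7
yellow_tray 0.62 [277.9, 143.5, 367.9, 226.3] ztop 0.035 n 804 rect c [630.4  -5.1] sz [131.1 150.4] a 6.1 circ [628.8  -5.2] 97.2
yellow_tray 0.57 [398.5, 228.4, 429.7, 260.4] ztop 0.1004 n 124 rect c [ 521.6 -161.5] sz [18.6 19.3] a 60.7 circ [ 521.3 -162. ] 10.2
nut1 0.91 [307.7, 280.2, 339.5, 309.3] ztop 0.0257 n 388 rect c [431.4  -5.2] sz [50.3 45.7] a 8.2 circ [431.1  -5.7] 25.6
nut1 0.6 [378.9, 284.0, 410.9, 310.2] ztop 0.0256 n 360 rect c [ 432.8 -132.8] sz [47.5 45.8] a 30.3 circ [ 431.4 -132.9] 25.1
fitting1 0.84 [407.8, 173.5, 430.1, 202.6] ztop 0.0389 n 143 rect c [ 626.5 -180.9] sz [32.3 32.1] a 5.3 circ [ 626.4 -180.6] 17.1
fitting1 0.6 [206.8, 167.5, 233.3, 198.4] ztop 0.0388 n 182 re
[... 1408 characters left out ...]
c [ 626.9 -181.8] sz [35.7 33.8] a 70.7 circ [ 627.  -181.4] 19.1
fitting1 0.59 [370.8, 208.4, 390.1, 231.2] ztop 0.0405 n 107 rect c [630.8 183.5] sz [39.9 30.4] a 60.4 circ [631.  183.4] 20.1
fitting1 0.52 [269.7, 300.3, 297.6, 333.0] ztop 0.0267 n 361 rect c [ 431.6 -135.4] sz [45.7 52.8] a 1.4 circ [ 432.5 -135.3] 26.5
socket 0.84 [265.6, 217.4, 283.3, 243.9] ztop 0.0525 n 136 rect c [406.4 127.7] sz [39.5 34.4] a 70.0 circ [406.7 127.2] 20.1
glue 0.58 [325.1, 277.9, 348.2, 338.4] ztop 0.1013 n 99 rect c [ 519.8 -162.9] sz [19.9 16.8] a 87.8 circ [ 521.3 -162.9] 10.0
tin 0.91 [325.1, 205.2, 348.8, 233.7] ztop 0.0614 n 142 rect c [528.7 164. ] sz [54.6 44.9] a 88.8 circ [527.5 163.9] 28.5
```

```bash
cat > nut.py <<'E'
from h import *
def fit(cam,t,zr,af):
    p=grab_frame(cam)
    for m in masks_of(t,p):
        if m["confidence"]<0.5: continue
        vs,us=np.nonzero(m["pixels"]); W,ok=world(p,us,vs); W=W[ok]
        T=W[(W[:,2]>zr[0])&(W[:,2]<zr[1])][:,:2]*1000
        if len(T)<60: continue
        c0=T.mean(0); best=[]
        for a in np.arange(0,60,1.):
            ws=[];mid=[];N=[]
            for k in range(3):
                t_=np.radians(a+60*k); n=np.array([np.cos(t_),np.sin(t_)]); d=(T-c0)@n
                l,h=np.percentile(d,1.5),np.percentile(d,98.5); ws.append(h-l); mid.append((h+l)/2); N.append(n)
            c=np.linalg.lstsq(np.array(N),np.array(mid),rcond=None)[0]+c0
            best.append((np.mean(ws),a,c))
        best.sort(key=lambda b:b[0])
        print(cam,t,round(m["confidence"],2),len(T),[(round(b[0],1),b[1]) for b in best[:4]],"worst",round(best[-1][0],1),best[-1][1],np.round(best[0][2],1))
if __name__=="__main__":
    for cam in("top","side"): fit(cam,"nut1",(0.018,0.032),46)
E
cat > go.py <<'E'
import sys
from h import *
from scipy.spatial.transform import Rotation as R
# target x y z(mm) jawyaw(deg)
s=readout.state(); M=R.from_quat(s["tool_rot"]).as_matrix(); p=s["eef_pos"]*1000
jy=np.degrees(np.arctan2(M[1,1],M[0,1]))
print("t",round(float(s["time"]),2),"tcp",np.round(p,1),"jaw",round(jy,1),"tilt",np.round(M[:,2],3),"w",round(float(s["width"])*1000,1),"F",np.round(s["force"],1))
if len(sys.argv)>1:
    x,y,z,a=map(float,sys.argv[1:5]); d=np.array([x,y,z])-p
    tw=-((a-jy+90)%180-90); print("shift now-frame",np.round(M.T@d,1),"twist",round(tw,1))
    t=np.radians(-tw); 
    M2=M@R.from_euler('z',tw,degrees=True).as_matrix(); print("shift after-twist frame",np.round(M2.T@d,1), "jaw world dir after",np.round(M2[:,1],2))
E
python3 nut.py; python3 go.py 431 -5 170 90; ls -la
```

```text
top nut1 0.76 404 [(np.float64(44.7), np.float64(4.0)), (np.float64(44.7), np.float64(3.0)), (np.float64(44.7), np.float64(5.0)), (np.float64(44.7), np.float64(59.0))] worst 46.6 26.0 [ 431.7 -133.2]
top nut1 0.66 388 [(np.float64(44.1), np.float64(34.0)), (np.float64(44.1), np.float64(35.0)), (np.float64(44.1), np.float64(39.0)), (np.float64(44.1), np.float64(33.0))] worst 46.2 12.0 [431.4  -5. ]
side nut1 0.79 416 [(np.float64(45.2), np.float64(0.0)), (np.float64(45.2), np.float64(59.0)), (np.float64(45.2), np.float64(1.0)), (np.float64(45.2), np.float64(58.0))] worst 47.3 25.0 [ 432.3 -134.8]
side nut1 0.6 320 [(np.float64(45.1), np.float64(38.0)), (np.float64(45.1), np.float64(39.0)), (np.float64(45.2), np.float64(40.0)), (np.float64(45.3), np.float64(37.0))] worst 47.4 59.0 [431.3  -6.5]
t 1.25 tcp [247.6 601.  248.3] jaw 67.6 tilt [ 0.  0. -1.] w 85.5 F [ 0.6 -0.4 -0.7]
shift now-frame [-400.4 -490.5   78.3] twist -22.4
shift after-twist frame [-183.4 -606.    78.3] jaw world dir after [-0.  1.  0.]
total 28
drwxr-xr-x  3 agent agent 4096 Dec  5 22:51 .
drwxr-xr-x 23 root  root  4096 Dec  5 22:49 ..
-rw-r--r--  1 agent agent  740 Dec  5 22:51 go.py
-rw-r--r--  1 agent agent  385 Dec  5 22:49 h.py
-rw-r--r--  1 agent agent  859 Dec  5 22:50 m.py
-rw-r--r--  1 agent agent 1010 Dec  5 22:51 nut.py
drwxr-xr-x  2 agent agent 4096 Dec  5 22:49 pics
```

```bash
python3 - <<'E'
from h import *
a=cv2.imread("pics/top0.png")[270:330,290:425]; b=cv2.imread("pics/side0.png")[250:340,260:310]
cv2.imwrite("pics/nuts.png",np.vstack([cv2.resize(a,(675,300),interpolation=cv2.INTER_CUBIC)]))
E
```

```text
(no output)
```

View pics/nuts.png

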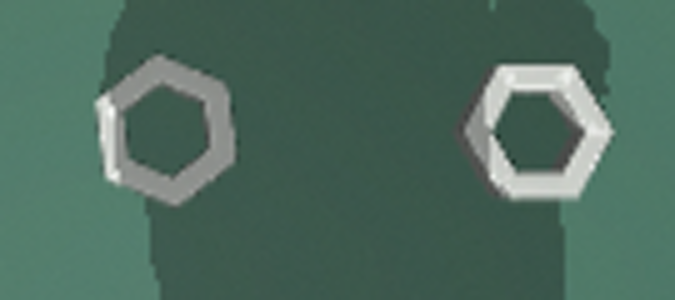

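Nut A (323,296 in the top view) has flats at about 38° mod 60, so I'll use jaw 97°. Nut B (397,296) has flats at about 1° mod 60, so jaw 61° suits it. I'll start with nut B, since the jaw already stands near that angle.

```bash
python3 go.py 432 -134 150 61; python3 -m handwheel '[[0.15,0,0,0,6.6]]' 60; python3 go.py 432 -134 150 61
```

```text
t 1.25 tcp [247.6 601.  248.3] jaw 67.6 tilt [ 0.  0. -1.] w 85.5 F [ 0.6 -0.4 -0.7]
shift now-frame [-450.4 -609.4   98.3] twist 6.6
shift after-twist frame [-517.6 -553.5   98.3] jaw world dir after [0.48 0.87 0.  ]
time: 1.38
eef_pos: [0.2477, 0.601, 0.2483]
tool_rot: [0.252, 0.968, 0.0, -0.0]
force: [-0.2, -0.1, -0.5]
width: 0.0732
t 1.38 tcp [247.7 601.  248.3] jaw 60.8 tilt [-0.  0. -1.] w 73.2 F [-0.2 -0.1 -0.5]
shift now-frame [-519.2 -551.9   98.2] twist -0.2
shift after-twist frame [-517.6 -553.5   98.2] jaw world dir after [0.48 0.87 0.  ]
```

```bash
python3 -m handwheel '[[0.15,-20,-21,2,0],[0.15,-40,-42.5,4,0],[0.15,-40,-42.5,6,0],[0.15,-40,-42.5,6,0],[0.15,-40,-42.5,6,0],[0.15,-40,-42.5,6,0],[0.15,-40,-42.5,6,0],[0.15,-40,-42.5,6,0]]' >/dev/null;  python3 -m handwheel '[[0.15,-40,-42.5,6,0],[0.15,-40,-42.5,6,0],[0.15,-40,-42.5,6,0],[0.15,-40,-42.5,6,0],[0.15,-40,-42.5,6,0],[0.15,-30,-34,6,0],[0.15,-10,-15,0,0],[0.15,0,0,0,0]]'; python3 go.py 432 -134 150 61
```

```text
time: 3.38
eef_pos: [0.4387, -0.1694, 0.1704]
tool_rot: [0.252, 0.968, -0.0, 0.0]
force: [-0.4, -0.2, -0.1]
width: 0.0724
t 3.38 tcp [ 438.7 -169.4  170.4] jaw 60.8 tilt [ 0.    -0.001 -1.   ] w 72.4 F [-0.4 -0.2 -0.1]
shift now-frame [23.2 27.7 20.4] twist -0.2
shift after-twist frame [23.1 27.7 20.4] jaw world dir after [ 0.48  0.87 -0.  ]
```

```bash
python3 -m handwheel '[[0.15,23,27.5,20,0],[0.15,0,0,0,0]]'; python3 - <<'E'
from h import *
import nut
p=grab_frame("wrist"); save(p,"w1")
nut.fit("wrist","nut1",(0.018,0.032),46)
nut.fit("top","nut1",(0.018,0.032),46)
E
```

```text
time: 3.62
eef_pos: [0.4306, -0.1286, 0.1489]
tool_rot: [0.247, 0.969, 0.001, -0.002]
force: [-0.8, 0.0, 0.3]
width: 0.0727
wrist nut1 0.72 2328 [(np.float64(44.5), np.float64(3.0)), (np.float64(44.5), np.float64(0.0)), (np.float64(44.5), np.float64(2.0)), (np.float64(44.5), np.float64(1.0))] worst 46.6 32.0 [ 430.4 -132.1]
wrist nut1 0.67 2981 [(np.float64(44.5), np.float64(36.0)), (np.float64(44.5), np.float64(39.0)), (np.float64(44.5), np.float64(37.0)), (np.float64(44.5), np.float64(38.0))] worst 46.7 5.0 [429.8  -4.4]
top nut1 0.81 384 [(np.float64(43.9), np.float64(37.0)), (np.float64(44.0), np.float64(38.0)), (np.float64(44.0), np.float64(36.0)), (np.float64(44.0), np.float64(35.0))] worst 46.0 4.0 [431.4  -5.2]
top nut1 0.62 228 [(np.float64(37.2), np.float64(31.0)), (np.float64(37.3), np.float64(30.0)), (np.float64(37.3), np.float64(29.0)), (np.float64(37.3), np.float64(32.0))] worst 37.7 56.0 [ 424.8 -128.2]
```

View pics/w1.png

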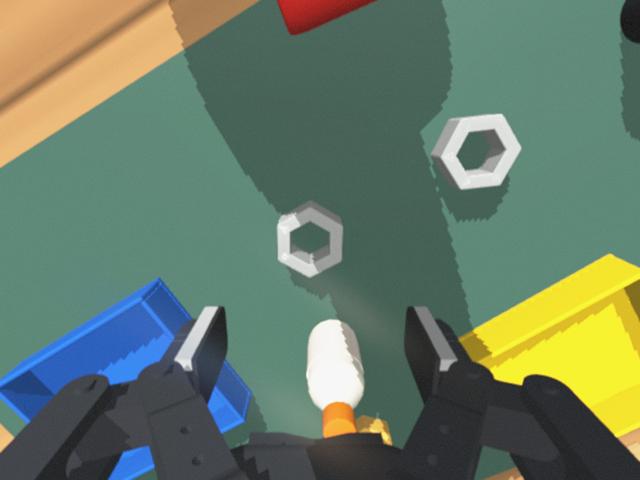

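The wrist view shows nut B at (310,240), with its flats parallel to the pads and the glue bottle clear behind it at (335,360).

```bash
python3 go.py 431 -133 22 61
```

```text
t 3.88 tcp [ 432.6 -133.   150.9] jaw 61.0 tilt [ 0.001  0.    -1.   ] w 72.8 F [-0.2 -0.1  0.6]
shift now-frame [  1.6  -0.9 128.9] twist 0.0
shift after-twist frame [  1.6  -0.9 128.9] jaw world dir after [0.48 0.87 0.  ]
```

```bash
python3 -m handwheel '[[0.15,1.5,-1,40,0],[0.15,0,0,45,0],[0.15,0,0,30,0],[0.15,0,0,14,0],[0.15,0,0,0,0]]'; python3 go.py 431 -133 22 61;  python3 -m handwheel '[[0.4,0,0,0,0],[0.6,0,0,0,0],[0.8,0,0,0,0],[0.8,0,0,0,0]]' 60; python3 go.py; python3 - <<'E'
from h import *
p=grab_frame("side"); cv2.imwrite("pics/s1.png",cv2.resize(p["frame"][220:400,200:440,::-1],(720,540)))
E
```

```text
time: 4.5
eef_pos: [0.4303, -0.1333, 0.0212]
tool_rot: [0.251, 0.968, -0.0, -0.0]
force: [-0.1, 0.5, -0.7]
width: 0.0728
t 4.5 tcp [ 430.3 -133.3   21.2] jaw 61.0 tilt [-0.001 -0.    -1.   ] w 72.8 F [-0.1  0.5 -0.7]
shift now-frame [-0.5  0.6 -0.8] twist -0.0
shift after-twist frame [-0.5  0.6 -0.8] jaw world dir after [ 0.48  0.87 -0.  ]
time: 5.0
eef_pos: [0.4316, -0.1333, 0.0228]
tool_rot: [0.25, 0.968, 0.0, 0.002]
force: [-0.3, 0.1, 5.3]
width: 0.0448
t 5.0 tcp [ 431.6 -133.3   22.8] jaw 61.0 tilt [ 0.003 -0.    -1.   ] w 44.8 F [-0.3  0.1  5.3]
```

View pics/s1.png

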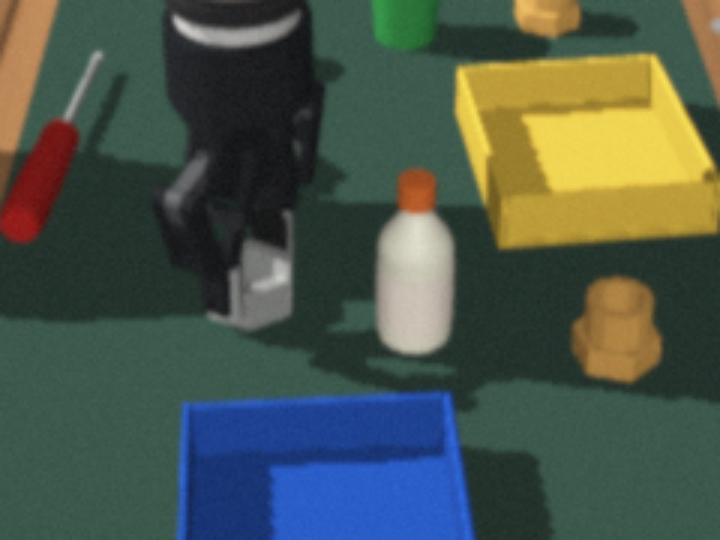

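```bash
python3 -m handwheel '[[0.8,0,0,-20,0],[0.8,0,0,-45,0],[0.8,0,0,-40,-10.5],[0.8,0,0,-15,-10.5],[0.8,0,0,0,-10.5],[0.8,0,0,0,0]]'; python3 go.py 447 -340 140 93
```

```text
time: 5.8
eef_pos: [0.4302, -0.1328, 0.1419]
tool_rot: [-0.021, 1.0, 0.0, 0.001]
force: [-0.1, 0.6, -2.0]
width: 0.0446
t 5.8 tcp [ 430.2 -132.8  141.9] jaw 92.4 tilt [ 0.001  0.001 -1.   ] w 44.6 F [-0.1  0.6 -2. ]
shift now-frame [  -8.1 -207.7    1.7] twist -0.6
shift after-twist frame [  -5.9 -207.8    1.7] jaw world dir after [-0.05  1.    0.  ]
```

```bash
python3 -m handwheel '[[0.8,0,-30,0,0],[0.8,-2,-58,0,0],[0.8,-4,-58,0,0],[0.8,-2,-45,0,0],[0.8,0,-17,0,0],[0.8,0,0,20,0],[0.8,0,0,0,0]]'; python3 go.py 447 -340 27 93
```

```text
time: 6.68
eef_pos: [0.4463, -0.3384, 0.1196]
tool_rot: [-0.021, 1.0, 0.002, -0.002]
force: [0.5, 0.8, -2.0]
width: 0.0447
t 6.67 tcp [ 446.3 -338.4  119.6] jaw 92.5 tilt [-0.004  0.003 -1.   ] w 44.7 F [ 0.5  0.8 -2. ]
shift now-frame [-1.  -1.9 92.6] twist -0.5
shift after-twist frame [-1.  -1.9 92.6] jaw world dir after [-0.05  1.    0.  ]
```

```bash
python3 -m handwheel '[[0.8,-1,-2,25,0],[0.8,0,0,35,0],[0.8,0,0,20,0],[0.8,0,0,9,0],[0.8,0,0,3,0],[0.8,0,0,0,0]]'; python3 go.py 447 -340 27 93
```

```text
time: 7.42
eef_pos: [0.449, -0.3427, 0.03]
tool_rot: [-0.022, 1.0, -0.0, 0.001]
force: [0.1, 0.3, -3.0]
width: 0.0448
t 7.42 tcp [ 449.  -342.7   30. ] jaw 92.5 tilt [ 0.001 -0.001 -1.   ] w 44.8 F [ 0.1  0.3 -3. ]
shift now-frame [1.9 2.8 3. ] twist -0.5
shift after-twist frame [1.8 2.8 3. ] jaw world dir after [-0.05  1.   -0.  ]
```

```bash
python3 -m handwheel '[[0.8,1,2,2.5,0],[0.8,0,0,0,0]]';python3 -m handwheel '[[0.8,0,0,1,0],[0.8,0,0,0,0]]'; python3 -m handwheel '[[0.4,0,0,0,0],[0.35,0,0,0,0],[0.3,0,0,0,0]]'; python3 - <<'E'
from h import *
p=grab_frame("side"); cv2.imwrite("pics/s2.png",cv2.resize(p["frame"][280:480,200:440,::-1],(720,600)))
E
```

```text
time: 7.68
eef_pos: [0.4474, -0.3401, 0.027]
tool_rot: [-0.022, 1.0, 0.0, 0.0]
force: [0.5, -0.4, -2.2]
width: 0.0449
time: 7.92
eef_pos: [0.4475, -0.3403, 0.0268]
tool_rot: [-0.022, 1.0, 0.001, 0.0]
force: [-1.4, 2.9, 6.3]
width: 0.0447
time: 8.3
eef_pos: [0.4475, -0.3405, 0.0258]
tool_rot: [-0.022, 1.0, -0.0, 0.0]
force: [-0.4, -0.2, -0.4]
width: 0.0598
```

View pics/s2.png

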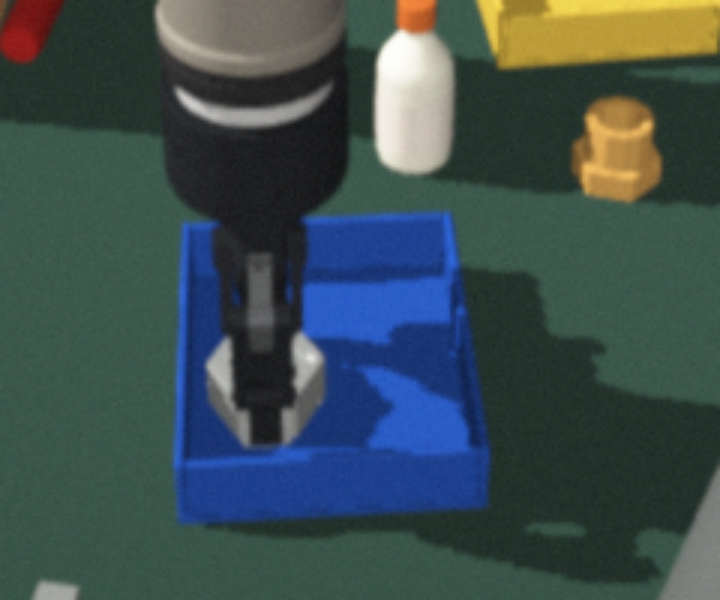

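Nut B is released and lies flat in the blue tray, at about (265,390) in the zoomed view.

```bash
python3 -m handwheel '[[0.3,0,0,-15,0],[0.3,0,0,-45,0],[0.25,0,0,-45,0],[0.2,0,0,-15,-5],[0.15,0,0,0,0]]'; python3 go.py 431 -5 145 97.5
```

```text
time: 8.98
eef_pos: [0.4483, -0.3412, 0.1479]
tool_rot: [-0.065, 0.998, -0.001, 0.002]
force: [0.1, 0.1, -0.0]
width: 0.0724
t 8.97 tcp [ 448.3 -341.2  147.9] jaw 97.5 tilt [ 0.004 -0.002 -1.   ] w 72.4 F [ 0.1  0.1 -0. ]
shift now-frame [-26.4 335.6   2.3] twist -0.0
shift after-twist frame [-26.7 335.6   2.3] jaw world dir after [-0.13  0.99 -0.  ]
```

```bash
python3 -m handwheel '[[0.15,0,30,0,0],[0.15,-5,60,0,0],[0.15,-5,60,0,0],[0.15,-5,60,0,0],[0.15,-5,60,0,0],[0.15,-5,45,0,0],[0.15,-2,20,0,0],[0.15,0,0,20,0]]'; python3 -m handwheel '[[0.15,0,0,25,0],[0.15,0,0,0,0],[0.15,0,0,0,0]]'; python3 go.py 431 -5 22 97.5
```

```text
time: 9.98
eef_pos: [0.4309, -0.0023, 0.1259]
tool_rot: [-0.067, 0.998, 0.001, 0.001]
force: [-0.6, 0.5, -0.7]
width: 0.0722
time: 10.35
eef_pos: [0.4304, -0.005, 0.101]
tool_rot: [-0.065, 0.998, -0.0, -0.0]
force: [0.3, 0.7, -0.1]
width: 0.0726
t 10.35 tcp [430.4  -5.  101. ] jaw 97.5 tilt [-0. -0. -1.] w 72.6 F [ 0.3  0.7 -0.1]
shift now-frame [-0.6 -0.1 79. ] twist -0.0
shift after-twist frame [-0.6 -0.1 79. ] jaw world dir after [-0.13  0.99 -0.  ]
```

```bash
python3 -m handwheel '[[0.15,0,0,35,0],[0.15,0,0,30,0],[0.15,0,0,14,0],[0.15,0,0,0,0],[0.4,0,0,0,0],[0.6,0,0,0,0],[0.8,0,0,0,0],[0.8,0,0,0,0]]' 60; python3 go.py; python3 -m handwheel '[[0.8,0,0,-15,0],[0.8,0,0,-40,0],[0.8,0,0,-45,0],[0.8,0,0,-20,0],[0.8,0,0,0,0]]'; python3 go.py 502 -313.5 140 95;
```

```text
time: 11.35
eef_pos: [0.4316, -0.0046, 0.0232]
tool_rot: [-0.065, 0.998, 0.0, 0.001]
force: [-2.2, 0.4, 6.7]
width: 0.0447
t 11.35 tcp [431.6  -4.6  23.2] jaw 97.5 tilt [ 0.003  0.001 -1.   ] w 44.7 F [-2.2  0.4  6.7]
time: 11.98
eef_pos: [0.4316, -0.0045, 0.1438]
tool_rot: [-0.066, 0.998, 0.001, 0.002]
force: [0.7, -0.1, -2.1]
width: 0.0448
t 11.97 tcp [431.6  -4.5 143.8] jaw 97.5 tilt [ 0.005  0.002 -1.   ] w 44.8 F [ 0.7 -0.1 -2.1]
shift now-frame [ -29.3 -315.6    3.5] twist 2.5
shift after-twist frame [ -43.2 -314.     3.5] jaw world dir after [-0.09  1.    0.  ]
```

```bash
python3 -m handwheel '[[0.8,-1,-30,0,0],[0.8,-5,-60,0,0],[0.8,-5,-60,0,0],[0.8,-6,-60,0,0],[0.8,-6,-60,0,0],[0.8,-4,-35,0,0],[0.8,-2,-10,0,2.5],[0.8,0,0,0,0]]'; python3 -m handwheel '[[0.8,0,0,40,0],[0.8,0,0,30,0],[0.8,0,0,15,0],[0.8,0,0,0,0]]'; python3 go.py 502 -313.5 27 95;
```

```text
time: 12.98
eef_pos: [0.4996, -0.3126, 0.1406]
tool_rot: [-0.043, 0.999, 0.001, -0.001]
force: [-0.2, 0.2, -1.6]
width: 0.0446
time: 13.48
eef_pos: [0.4999, -0.3115, 0.056]
tool_rot: [-0.045, 0.999, 0.001, -0.001]
force: [-0.8, 0.2, -2.2]
width: 0.0442
t 13.47 tcp [ 499.9 -311.5   56. ] jaw 95.1 tilt [-0.002  0.002 -1.   ] w 44.2 F [-0.8  0.2 -2.2]
shift now-frame [-1.9 -2.2 29. ] twist 0.1
shift after-twist frame [-1.9 -2.2 29. ] jaw world dir after [-0.09  1.    0.  ]
```

```bash
python3 -m handwheel '[[0.8,-2,-2,14,0],[0.8,0,0,10,0],[0.8,0,0,4,0],[0.8,0,0,1.5,0],[0.8,0,0,0,0]]'; python3 -m handwheel '[[0.4,0,0,0,0],[0.35,0,0,0,0],[0.3,0,0,0,0]]'; python3 -m handwheel '[[0.3,0,0,-15,0],[0.3,0,0,-45,0],[0.3,0,0,-45,0],[0.3,0,0,-15,-5],[0.3,0,0,0,0]]'; python3 go.py 627 -181 145 90; python3 m.py | sed '/^$/,$d' | grep -E "^(nut|fit)"
```

```text
time: 14.1
eef_pos: [0.5026, -0.3153, 0.0275]
tool_rot: [-0.044, 0.999, -0.0, 0.0]
force: [0.2, 0.6, -1.6]
width: 0.0445
time: 14.48
eef_pos: [0.5028, -0.3152, 0.0275]
tool_rot: [-0.044, 0.999, -0.0, 0.0]
force: [0.7, 0.0, -0.9]
width: 0.0602
time: 15.1
eef_pos: [0.5034, -0.3158, 0.1496]
tool_rot: [-0.087, 0.996, -0.001, 0.002]
force: [0.1, 0.1, -0.7]
width: 0.0597
t 15.1 tcp [ 503.4 -315.8  149.6] jaw 100.0 tilt [ 0.004 -0.001 -1.   ] w 59.7 F [ 0.1  0.1 -0.7]
shift now-frame [-145.   111.5    5. ] twist 10.0
shift after-twist frame [-123.6  134.8    5. ] jaw world dir after [-0.  1. -0.]
nut1 0.93 [478.0, 238.7, 516.6, 269.7] ztop 0.0296 n 353 rect c [ 500.6 -312.1] sz [46.1 45.4] a 33.0 circ [ 502.2 -314.7] 26.2
nut1 0.65 [497.6, 273.0, 529.0, 303.8] ztop 0.0294 n 411 rect c [ 448.7 -338.6] sz [49.6 46.1] a 61.3 circ [ 448.3 -339.8] 26.0
fitting1 0.96 [207.6, 169.7, 229.9, 200.1] ztop 0.0391 n 177 rect c [629. 184.] sz [33.9 33.3] a 74.2 circ [629.1 184.2] 17.5
fitting1 0.55 [408.3, 176.2, 433.6, 202.4] ztop 0.039 n 178 rect c [ 627.3 -181.4] sz [33.7 33.9] a 11.2 circ [ 627.2 -181.4] 17.5
```

Both nuts sit flat in the blue tray, with their tops at about 29 mm. Next is the fitting at (627,-181), gripped on its collar.

```bash
python3 -m handwheel '[[0.3,0,0,0,10],[0.3,-25,27,0,0],[0.3,-42,45,0,0],[0.3,-40,43,5,0],[0.3,-17,20,0,0],[0.3,0,0,0,0],[0.3,0,0,0,0]]'; python3 go.py 627.2 -181.3 36 90; python3 - <<'E'
from h import *
p=grab_frame("wrist"); save(p,"w2")
for m in masks_of("fitting1",p):
    vs,us=np.nonzero(m["pixels"]); W,ok=world(p,us,vs); W=W[ok]; T=W[W[:,2]>0.033]
    if len(T)>20: print(m["confidence"],m["box"],np.round(cv2.minEnclosingCircle((T[:,:2]*1000).astype(np.float32)),1) if 0 else cv2.minEnclosingCircle((T[:,:2]*1000).astype(np.float32)))
E
```

```text
time: 16.88
eef_pos: [0.6248, -0.1827, 0.1425]
tool_rot: [0.001, 1.0, -0.001, -0.0]
force: [0.4, -1.0, -0.8]
width: 0.0601
t 16.88 tcp [ 624.8 -182.7  142.5] jaw 89.8 tilt [-0.001 -0.002 -1.   ] w 60.1 F [ 0.4 -1.  -0.8]
shift now-frame [ -2.5   1.6 106.5] twist -0.2
shift after-twist frame [ -2.5   1.5 106.5] jaw world dir after [-0.  1. -0.]
0.56 [286.3, 205.6, 348.9, 276.3] ((626.116455078125, -180.32208251953125), 17.635690689086914)
0.37 [451.1, 140.2, 639.7, 346.3] ((630.7882080078125, -18.642414093017578), 87.91270446777344)
```

View pics/w2.png

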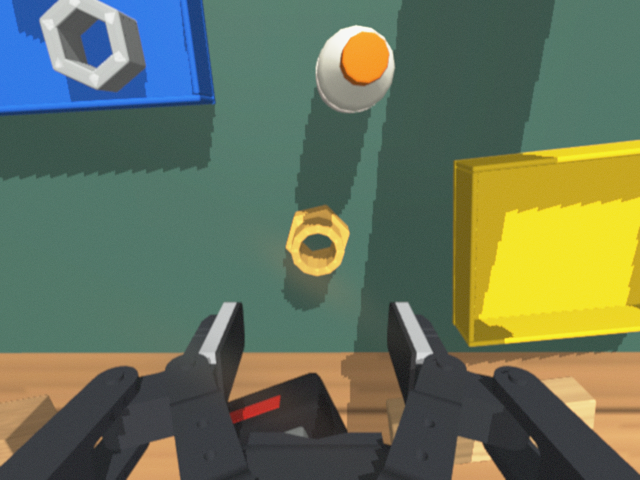

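The fitting is at (318,245), centred between the pads, and the glue bottle at (357,70) is well clear.

```bash
python3 -m handwheel '[[0.3,-2,1.5,40,0],[0.3,0,0,40,0],[0.3,0,0,20,0],[0.3,0,0,6.5,0],[0.3,0,0,0,0]]'; python3 go.py 627 -181 36 90; python3 -m handwheel '[[0.5,0,0,0,0],[0.65,0,0,0,0],[0.8,0,0,0,0],[0.85,0,0,0,0]]' 60;python3 go.py; python3 - <<'E'
from h import *
p=grab_frame("side"); cv2.imwrite("pics/s3.png",cv2.resize(p["frame"][220:370,320:520,::-1],(800,600)))
E
```

```text
time: 17.6
eef_pos: [0.6288, -0.1793, 0.0366]
tool_rot: [0.0, 1.0, -0.0, 0.001]
force: [-0.1, -0.3, 0.3]
width: 0.0597
t 17.6 tcp [ 628.8 -179.3   36.6] jaw 90.0 tilt [ 0.001 -0.    -1.   ] w 59.7 F [-0.1 -0.3  0.3]
shift now-frame [ 1.8 -1.7  0.6] twist -0.0
shift after-twist frame [ 1.8 -1.7  0.6] jaw world dir after [ 0.  1. -0.]
time: 18.1
eef_pos: [0.6296, -0.1794, 0.0377]
tool_rot: [-0.0, 1.0, -0.0, 0.002]
force: [-0.7, -1.2, 7.0]
width: 0.032
t 18.1 tcp [ 629.6 -179.4   37.7] jaw 90.0 tilt [ 0.003 -0.001 -1.   ] w 32.0 F [-0.7 -1.2  7. ]
```

View pics/s3.png

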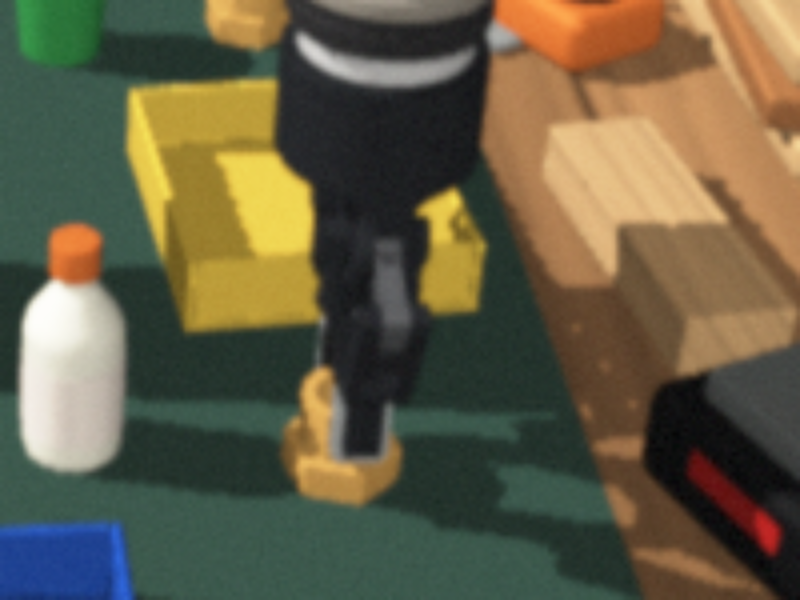

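The pads hold the collar just above the hex foot, and a width of 32 mm fits the 34 mm collar.

```bash
python3 -m handwheel '[[0.85,0,0,-10,0],[0.85,0,0,-30,0],[0.85,0,0,-40,0],[0.85,0,0,-35,0],[0.85,0,0,-10,0],[0.85,0,0,0,0]]'; python3 go.py 437 353 150 93; python3 - <<'E'
from h import *
p=grab_frame("wrist"); save(p,"w3")
E
```

```text
time: 18.9
eef_pos: [0.6283, -0.1781, 0.1606]
tool_rot: [-0.0, 1.0, 0.0, 0.0]
force: [0.2, -0.7, -3.2]
width: 0.0318
t 18.9 tcp [ 628.3 -178.1  160.6] jaw 90.0 tilt [ 0.     0.001 -1.   ] w 31.8 F [ 0.2 -0.7 -3.2]
shift now-frame [191.  531.2  10.9] twist -3.0
shift after-twist frame [163.2 540.4  10.9] jaw world dir after [-0.05  1.    0.  ]
```

View pics/w3.png

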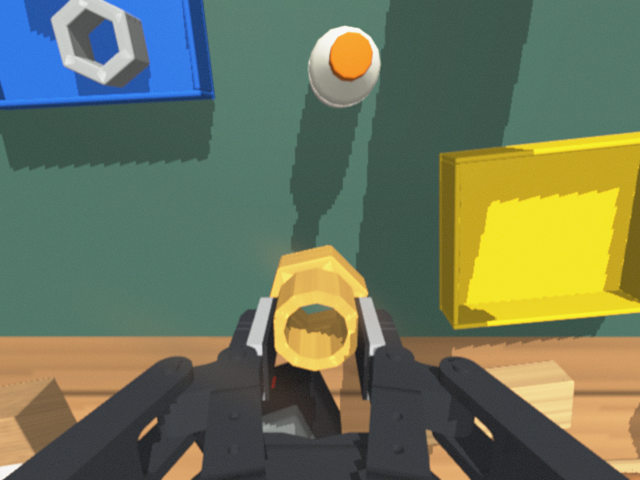

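The fitting hangs upright in the jaws at (316,335).

```bash
python3 -m handwheel '[[0.85,9,25,0,0],[0.85,20,55,0,0],[0.85,20,55,0,0],[0.85,20,55,0,0],[0.85,20,55,0,0],[0.85,20,55,0,0],[0.85,20,55,0,0],[0.85,20,55,0,0]]' >/dev/null;  python3 -m handwheel '[[0.85,20,55,0,0],[0.85,15,40,0,0],[0.85,7,26,0,0],[0.85,0,0,0,-3],[0.85,0,0,20,0],[0.85,0,0,0,0]]'; python3 go.py 437 353 41 93
```

```text
time: 20.7
eef_pos: [0.4351, 0.351, 0.1379]
tool_rot: [-0.026, 1.0, -0.002, -0.002]
force: [0.6, -0.8, -2.0]
width: 0.0318
t 20.7 tcp [435.1 351.  137.9] jaw 93.0 tilt [-0.005 -0.005 -1.   ] w 31.8 F [ 0.6 -0.8 -2. ]
shift now-frame [-2.4  2.3 96.9] twist 0.0
shift after-twist frame [-2.4  2.3 96.9] jaw world dir after [-0.05  1.   -0.  ]
```

```bash
python3 -m handwheel '[[0.85,-1,1,30,0],[0.85,0,0,35,0],[0.85,0,0,20,0],[0.85,0,0,8,0],[0.85,0,0,0,0]]'; python3 go.py 437 353 41 93
```

```text
time: 21.32
eef_pos: [0.4385, 0.3535, 0.0479]
tool_rot: [-0.026, 1.0, -0.0, 0.0]
force: [-0.0, 0.7, -2.4]
width: 0.0317
t 21.32 tcp [438.5 353.5  47.9] jaw 93.0 tilt [ 0. -0. -1.] w 31.7 F [-0.   0.7 -2.4]
shift now-frame [ 1.6 -0.4  6.9] twist -0.0
shift after-twist frame [ 1.6 -0.4  6.9] jaw world dir after [-0.05  1.   -0.  ]
```

```bash
python3 -m handwheel '[[0.85,1.5,0,5.5,0],[0.85,0,0,0,0],[0.85,0,0,0,0]]'; python3 -m handwheel '[[0.85,0,0,1.2,0],[0.85,0,0,0,0],[0.85,0,0,0,0]]'; 
```

```text
time: 21.7
eef_pos: [0.4369, 0.3536, 0.0427]
tool_rot: [-0.026, 1.0, 0.0, 0.0]
force: [0.5, 0.2, -1.9]
width: 0.0315
time: 22.08
eef_pos: [0.437, 0.3537, 0.0417]
tool_rot: [-0.026, 1.0, 0.0, 0.0]
force: [-1.2, -0.6, 5.4]
width: 0.032
```

```bash
python3 -m handwheel '[[0.6,0,0,0,0],[0.5,0,0,0,0],[0.4,0,0,0,0],[0.35,0,0,0,0]]'; python3 -m handwheel '[[0.35,0,0,-15,0],[0.3,0,0,-40,0],[0.3,0,0,-45,0],[0.3,0,0,-20,3],[0.3,0,0,0,0]]'; python3 go.py 629 184 145 90; python3 - <<'E'
from h import *
p=grab_frame("wrist"); save(p,"w4")
for m in masks_of("fitting1",p):
    vs,us=np.nonzero(m["pixels"]); W,ok=world(p,us,vs); W=W[ok]; zt=np.percentile(W[:,2],97);T=W[W[:,2]>zt-.004]
    print(m["confidence"],m["box"],zt,cv2.minEnclosingCircle((T[:,:2]*1000).astype(np.float32)))
E
```

```text
time: 22.58
eef_pos: [0.4368, 0.3534, 0.0411]
tool_rot: [-0.026, 1.0, -0.0, 0.0]
force: [-0.5, 0.1, -0.1]
width: 0.0556
time: 23.2
eef_pos: [0.4379, 0.3542, 0.1636]
tool_rot: [-0.0, 1.0, 0.002, 0.002]
force: [0.1, 0.1, 0.3]
width: 0.0593
t 23.2 tcp [437.9 354.2 163.6] jaw 90.0 tilt [ 0.003  0.004 -1.   ] w 59.3 F [0.1 0.1 0.3]
shift now-frame [-190.9 -170.5   18.6] twist 0.0
shift after-twist frame [-191.  -170.3   18.6] jaw world dir after [0. 1. 0.]
0.92 [285.9, 192.0, 342.8, 257.9] 0.041742091646501514 ((433.59307861328125, 354.87957763671875), 17.454288482666016)
```

View pics/w4.png

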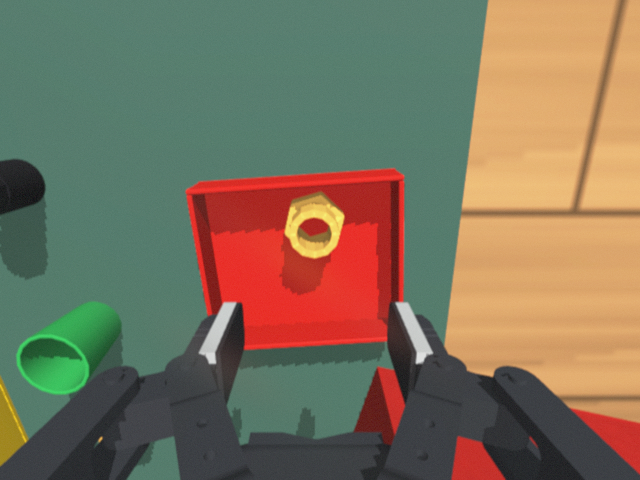

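The fitting stands upright at (315,228) on the red tray floor, with its top at 42 mm. Next is the second fitting.

```bash
python3 -m handwheel '[[0.3,-22,-20,0,0],[0.3,-44,-40,0,0],[0.3,-44,-40,6,0],[0.3,-44,-40,6,0],[0.3,-27,-24,6,0],[0.3,-10,-6,0,0],[0.3,0,0,0,0],[0.3,0,0,0,0]]'; python3 go.py 628.8 184 36 90; python3 - <<'E'
from h import *
p=grab_frame("wrist"); save(p,"w5")
for m in masks_of("fitting1",p):
    vs,us=np.nonzero(m["pixels"]); W,ok=world(p,us,vs); W=W[ok]; zt=np.percentile(W[:,2],97);T=W[W[:,2]>zt-.004]
    print(m["confidence"],m["box"],zt,cv2.minEnclosingCircle((T[:,:2]*1000).astype(np.float32)))
E
```

```text
time: 24.3
eef_pos: [0.6265, 0.1858, 0.1427]
tool_rot: [-0.002, 1.0, 0.001, -0.001]
force: [0.2, -0.1, 0.4]
width: 0.0596
t 24.3 tcp [626.5 185.8 142.7] jaw 90.2 tilt [-0.002  0.001 -1.   ] w 59.6 F [ 0.2 -0.1  0.4]
shift now-frame [ -2.5  -1.9 106.7] twist 0.2
shift after-twist frame [ -2.5  -1.9 106.7] jaw world dir after [-0.  1.  0.]
0.78 [283.4, 206.0, 348.1, 276.7] 0.037701114120525556 ((628.1442260742188, 185.71641540527344), 17.657766342163086)
```

View pics/w5.png

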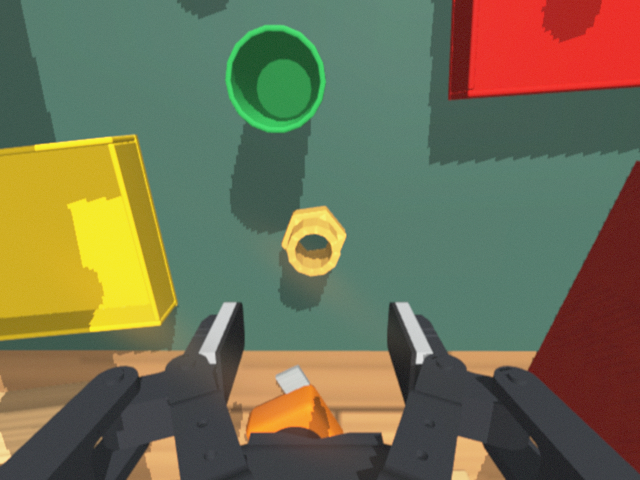

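The second fitting is at (315,242) between the pads, with the cup at (275,78) and the yellow tray clear.

```bash
python3 -m handwheel '[[0.3,-1,-1,40,0],[0.3,0,0,40,0],[0.3,0,0,20,0],[0.3,0,0,6.5,0],[0.3,0,0,0,0]]'; python3 go.py 628.5 184.5 36 90; python3 -m handwheel '[[0.5,0,0,0,0],[0.65,0,0,0,0],[0.8,0,0,0,0],[0.85,0,0,0,0]]' 60;python3 go.py;  python3 -m handwheel '[[0.85,0,0,-10,0],[0.85,0,0,-30,0],[0.85,0,0,-40,0],[0.85,0,0,-35,0],[0.85,0,0,-5,-3],[0.85,0,0,0,0]]'; python3 go.py 494 334 150 93; python3 - <<'E'
from h import *
p=grab_frame("wrist"); save(p,"w6")
E
```

```text
time: 25.02
eef_pos: [0.6294, 0.1828, 0.0374]
tool_rot: [-0.0, 1.0, 0.0, 0.001]
force: [-0.2, -0.6, 0.3]
width: 0.0597
t 25.02 tcp [629.4 182.8  37.4] jaw 90.0 tilt [ 0.001  0.    -1.   ] w 59.7 F [-0.2 -0.6  0.3]
shift now-frame [0.9 1.7 1.4] twist 0.0
shift after-twist frame [0.9 1.7 1.4] jaw world dir after [-0.  1.  0.]
time: 25.52
eef_pos: [0.63, 0.1828, 0.0385]
tool_rot: [-0.0, 1.0, 0.001, 0.001]
force: [-1.1, -0.3, 5.5]
width: 0.0318
t 25.52 tcp [630.  182.8  38.5] jaw 90.0 tilt [ 0.003  0.001 -1.   ] w 31.8 F [-1.1 -0.3  5.5]
time: 26.28
eef_pos: [0.6288, 0.1824, 0.1574]
tool_rot: [-0.026, 1.0, 0.0, 0.0]
force: [0.2, 0.6, -1.6]
width: 0.0315
t 26.27 tcp [628.8 182.4 157.4] jaw 93.0 tilt [ 0.001  0.001 -1.   ] w 31.5 F [ 0.2  0.6 -1.6]
shift now-frame [126.8 158.4   7.4] twist -0.0
shift after-twist frame [126.7 158.5   7.4] jaw world dir after [-0.05  1.    0.  ]
```

View pics/w6.png

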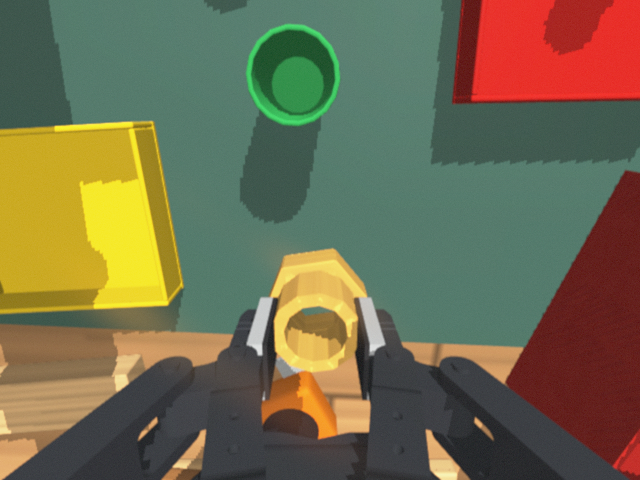

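The second fitting is held upright at (318,335). I'll carry it to the red tray.

```bash
python3 -m handwheel '[[0.85,18,22,0,0],[0.85,36,45,0,0],[0.85,36,45,0,0],[0.85,25,32,5,0],[0.85,10,14,0,0],[0.85,0,0,25,0],[0.85,0,0,30,0],[0.85,0,0,0,0]]'; python3 -m handwheel '[[0.85,0,0,30,0],[0.85,0,0,15,0],[0.85,0,0,4,0],[0.85,0,0,0,0],[0.85,0,0,0,0]]';python3 go.py 495 334 41.5 93
```

```text
time: 27.32
eef_pos: [0.4946, 0.3312, 0.0943]
tool_rot: [-0.025, 1.0, -0.002, -0.002]
force: [-1.0, -0.2, -2.2]
width: 0.032
time: 27.95
eef_pos: [0.4964, 0.334, 0.0486]
tool_rot: [-0.026, 1.0, 0.001, 0.001]
force: [0.3, 0.1, -1.5]
width: 0.0314
t 27.95 tcp [496.4 334.   48.6] jaw 93.0 tilt [ 0.001  0.001 -1.   ] w 31.4 F [ 0.3  0.1 -1.5]
shift now-frame [1.4 0.  7.1] twist 0.0
shift after-twist frame [1.4 0.  7.1] jaw world dir after [-0.05  1.    0.  ]
```

```bash
python3 -m handwheel '[[0.85,0,0,5.5,0],[0.85,0,0,0,0],[0.85,0,0,0,0]]'; python3 -m handwheel '[[0.85,0,0,1.2,0],[0.85,0,0,0,0],[0.85,0,0,0,0]]'
```

```text
time: 28.32
eef_pos: [0.4961, 0.3341, 0.0425]
tool_rot: [-0.026, 1.0, 0.0, 0.001]
force: [0.3, 0.8, -0.5]
width: 0.0321
time: 28.7
eef_pos: [0.4962, 0.3341, 0.0424]
tool_rot: [-0.026, 1.0, 0.001, 0.0]
force: [-2.4, -0.9, 6.9]
width: 0.0316
```

```bash
python3 -m handwheel '[[0.6,0,0,0,0],[0.5,0,0,0,0],[0.4,0,0,0,0],[0.35,0,0,0,0]]'; python3 -m handwheel '[[0.35,0,0,-15,0],[0.3,0,0,-40,0],[0.3,0,0,-45,0],[0.3,0,0,-15,0],[0.3,0,0,0,0]]'; python3 go.py 406.5 128.3 145 93; python3 - <<'E'
from h import *
p=grab_frame("wrist"); save(p,"w7")
for m in masks_of("fitting1",p):
    vs,us=np.nonzero(m["pixels"]); W,ok=world(p,us,vs); W=W[ok]; zt=np.percentile(W[:,2],97);T=W[W[:,2]>zt-.004]
    print(m["confidence"],m["box"],zt,cv2.minEnclosingCircle((T[:,:2]*1000).astype(np.float32)))
E
```

```text
time: 29.2
eef_pos: [0.4955, 0.3335, 0.0407]
tool_rot: [-0.026, 1.0, -0.0, -0.0]
force: [0.0, 0.6, 0.1]
width: 0.0557
time: 29.82
eef_pos: [0.4962, 0.334, 0.1572]
tool_rot: [-0.026, 1.0, 0.001, 0.001]
force: [0.8, -0.5, -0.8]
width: 0.0597
t 29.82 tcp [496.2 334.  157.2] jaw 93.0 tilt [ 0.002  0.002 -1.   ] w 59.7 F [ 0.8 -0.5 -0.8]
shift now-frame [ 100.4 -200.8   11.6] twist 0.0
shift after-twist frame [ 100.3 -200.8   11.6] jaw world dir after [-0.05  1.    0.  ]
0.84 [283.6, 197.8, 348.6, 263.8] 0.04174173236247336 ((494.39837646484375, 335.282958984375), 17.688949584960938)
```

View pics/w7.png

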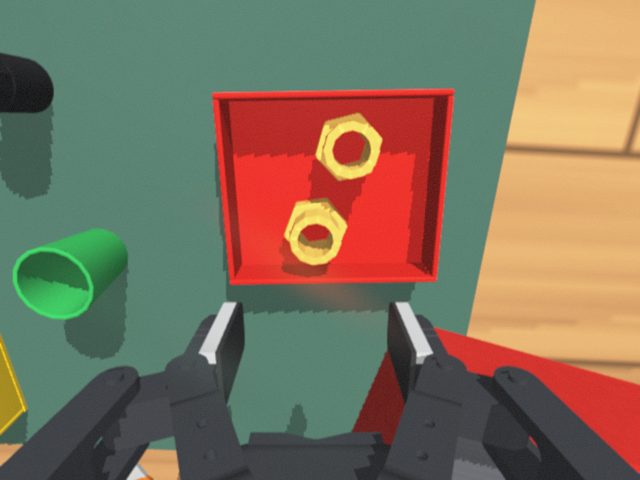

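Both fittings stand in the red tray at (350,145) and (315,232). Next is the socket.

```bash
python3 -m handwheel '[[0.25,13,-26,0,0],[0.25,25,-50,0,0],[0.25,25,-50,0,0],[0.25,23,-45,5,0],[0.25,13,-26,5,0],[0.25,1,-4,0,0],[0.25,0,0,0,0],[0.25,0,0,0,0]]'; python3 go.py 406.5 128.3 33 93; python3 - <<'E'
from h import *
p=grab_frame("wrist"); save(p,"w8")
for m in masks_of("socket",p):
    vs,us=np.nonzero(m["pixels"]); W,ok=world(p,us,vs); W=W[ok]; zt=np.percentile(W[:,2],97);T=W[W[:,2]>zt-.004]
    print(m["confidence"],m["box"],zt,cv2.minEnclosingCircle((T[:,:2]*1000).astype(np.float32)))
E
```

```text
time: 30.92
eef_pos: [0.407, 0.1289, 0.1459]
tool_rot: [-0.027, 1.0, -0.0, 0.0]
force: [1.3, 0.2, 0.3]
width: 0.0641
t 30.93 tcp [407.  128.9 145.9] jaw 93.1 tilt [ 0.001 -0.    -1.   ] w 64.1 F [1.3 0.2 0.3]
shift now-frame [  0.6  -0.6 112.9] twist 0.1
shift after-twist frame [  0.6  -0.6 112.9] jaw world dir after [-0.05  1.   -0.  ]
0.67 [285.2, 202.9, 346.3, 276.2] 0.04980760948908034 ((405.08551025390625, 129.8123779296875), 18.782695770263672)
```

View pics/w8.png

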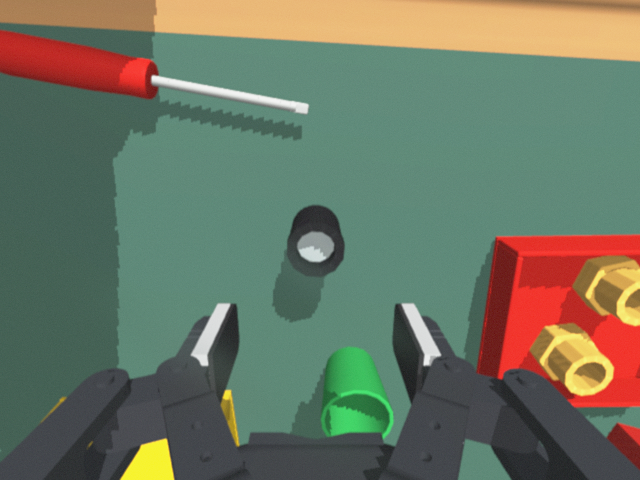

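The socket is centred at (316,243), with the cup behind it at (357,395) and clear.

```bash
python3 -m handwheel '[[0.25,0.5,0,35,0],[0.25,0,0,45,0],[0.25,0,0,25,0],[0.25,0,0,8,0],[0.25,0,0,0,0]]'; python3 go.py 406 129 33 93; python3 -m handwheel '[[0.5,0,0,0,0],[0.65,0,0,0,0],[0.8,0,0,0,0],[0.85,0,0,0,0]]' 60;python3 go.py;  python3 -m handwheel '[[0.85,0,0,-10,0],[0.85,0,0,-30,0],[0.85,0,0,-40,0],[0.85,0,0,-30,0],[0.85,0,0,-10,0],[0.85,0,0,0,0]]'; python3 go.py 629.5 -5 150 95; python3 - <<'E'
from h import *
p=grab_frame("wrist"); save(p,"w9")
E
```

```text
time: 31.65
eef_pos: [0.4063, 0.1279, 0.033]
tool_rot: [-0.026, 1.0, -0.0, 0.0]
force: [-0.0, -0.5, 0.3]
width: 0.0643
t 31.65 tcp [406.3 127.9  33. ] jaw 93.0 tilt [ 0. -0. -1.] w 64.3 F [-0.  -0.5  0.3]
shift now-frame [ 0.2  1.1 -0. ] twist 0.0
shift after-twist frame [ 0.2  1.1 -0. ] jaw world dir after [-0.05  1.   -0.  ]
time: 32.15
eef_pos: [0.4068, 0.1282, 0.0341]
tool_rot: [-0.026, 1.0, 0.001, 0.001]
force: [-0.9, 0.5, 4.4]
width: 0.0346
t 32.15 tcp [406.8 128.2  34.1] jaw 93.0 tilt [ 0.002  0.002 -1.   ] w 34.6 F [-0.9  0.5  4.4]
time: 32.9
eef_pos: [0.4057, 0.1279, 0.1531]
tool_rot: [-0.027, 1.0, 0.001, 0.0]
force: [-0.9, -0.1, -2.7]
width: 0.0345
t 32.9 tcp [405.7 127.9 153.1] jaw 93.0 tilt [ 0.     0.001 -1.   ] w 34.5 F [-0.9 -0.1 -2.7]
shift now-frame [-216.4 -144.6    3.1] twist -2.0
shift after-twist frame [-211.3 -151.9    3.1] jaw world dir after [-0.09  1.    0.  ]
```

View pics/w9.png

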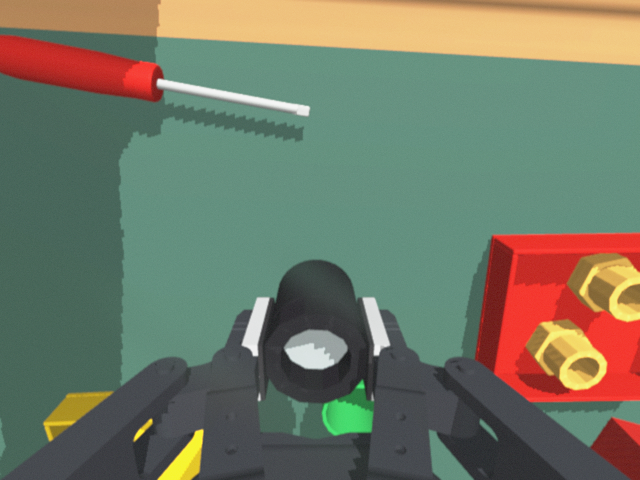

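The socket is held upright at (316,340). I'll carry it to the yellow tray.

```bash
python3 -m handwheel '[[0.85,-25,-17,0,0],[0.85,-50,-33,0,0],[0.85,-50,-33,0,0],[0.85,-50,-33,0,0],[0.85,-30,-21,0,0],[0.85,-11,-8,0,0],[0.85,0,0,25,0],[0.85,0,0,0,0]]'; python3 -m handwheel '[[0.85,0,0,35,0],[0.85,0,0,30,0],[0.85,0,0,14,0],[0.85,0,0,3,0],[0.85,0,0,0,0]]';python3 go.py 629.5 -5 37 95
```

```text
time: 33.95
eef_pos: [0.6261, -0.0047, 0.1247]
tool_rot: [-0.027, 1.0, 0.0, -0.004]
force: [0.0, 0.4, -2.3]
width: 0.035
time: 34.58
eef_pos: [0.6298, -0.0058, 0.0469]
tool_rot: [-0.026, 1.0, 0.0, 0.001]
force: [-0.5, 0.3, -1.8]
width: 0.0351
t 34.58 tcp [629.8  -5.8  46.9] jaw 93.0 tilt [ 0.002  0.    -1.   ] w 35.1 F [-0.5  0.3 -1.8]
shift now-frame [0.3 0.8 9.9] twist -2.0
shift after-twist frame [0.3 0.8 9.9] jaw world dir after [-0.09  1.    0.  ]
```

```bash
python3 -m handwheel '[[0.85,0,0,7,0],[0.85,0,0,1,0],[0.85,0,0,0,0],[0.85,0,0,0,0]]'; python3 -m handwheel '[[0.85,0,0,1.5,0],[0.85,0,0,0,0],[0.85,0,0,0,0]]'
```

```text
time: 35.08
eef_pos: [0.6293, -0.0057, 0.0382]
tool_rot: [-0.026, 1.0, 0.0, 0.0]
force: [-1.5, -0.0, 1.2]
width: 0.0345
time: 35.45
eef_pos: [0.6293, -0.0057, 0.0382]
tool_rot: [-0.026, 1.0, 0.001, 0.0]
force: [-4.8, 1.8, 10.2]
width: 0.0347
```

```bash
python3 -m handwheel '[[0.6,0,0,-1,0],[0.5,0,0,0,0],[0.4,0,0,0,0],[0.3,0,0,0,0]]'; python3 -m handwheel '[[0.3,0,0,-15,0],[0.3,0,0,-40,0],[0.3,0,0,-45,0],[0.3,0,0,-45,0],[0.3,0,0,-45,0],[0.3,0,0,-30,0]]'; python3 -m handwheel '[[0.3,40,0,0,0],[0.3,60,0,0,0],[0.3,60,0,0,0],[0.3,40,0,0,0],[0.3,0,0,0,0]]'; python3 m.py; python3 - <<'E'
from h import *
p=grab_frame("side"); save(p,"s9"); p=grab_frame("top"); save(p,"t9")
E
```

```text
time: 35.95
eef_pos: [0.6293, -0.0059, 0.0372]
tool_rot: [-0.026, 1.0, -0.0, 0.0]
force: [0.7, 0.4, -0.2]
width: 0.0595
time: 36.7
eef_pos: [0.6299, -0.0064, 0.261]
tool_rot: [-0.026, 1.0, 0.0, 0.002]
force: [0.7, -0.1, 1.2]
width: 0.0597
time: 37.33
eef_pos: [0.4271, -0.0167, 0.2577]
tool_rot: [-0.026, 1.0, 0.003, 0.0]
force: [1.0, 0.1, 0.7]
width: 0.0597
red_tray 0.85 [70.6, 232.4, 171.0, 312.7] ztop 0.035 n 898 rect c [465.4 344.1] sz [130.2 152.2] a 3.8 circ [465.3 342.7] 96.7
blue_tray 0.93 [516.6, 231.8, 556.7, 306.1] ztop 0.0354 n 333 rect c [ 477.8 -379.1] sz [131.6  51.4] a 6.2 circ [ 477.5 -376.6] 68.6
yellow_tray 0.71 [275.6, 144.5, 366.7, 226.0] ztop 0.0349 n 545 rect c [579.4 -10.4] sz [234.7 150.2] a 6.0 circ [584.   -8.8] 131.9
fitting1 0.71 [113.9, 243.6, 142.8, 270.5] ztop 0.0429 n 197 rect c [495.9 333. ] sz [33.7 33.4] a 66.5 circ [495.9 334.2] 17.9
fitting1 0.6 [97.0, 279.5, 127.8, 307.0] ztop 0.0431 n 210 rect c [434.8 352.8] sz [33.1 34.2] a 31.7 circ [434.8 353.3] 17.7
socket 0.71 [316.3, 168.8, 334.0, 187.9] ztop 0.0553 n 195 rect c [628.4  -5.1] sz [34.5 34.9
[... 1112 characters left out ...]
564 n 177 rect c [627.6  -6.8] sz [36.5 39.9] a 23.7 circ [626.2  -5.1] 22.1
glue 0.61 [322.0, 275.9, 347.0, 338.0] ztop 0.1012 n 103 rect c [ 521.8 -163.3] sz [19.7 17.8] a 58.0 circ [ 521.3 -162.5] 10.9
glue 0.52 [308.2, 177.9, 325.0, 195.0] ztop 0.0449 n 76 rect c [495.7 331.7] sz [37.2 31. ] a 74.3 circ [494.4 332. ] 19.0
glue 0.36 [280.7, 172.4, 302.7, 195.9] ztop 0.0447 n 90 rect c [435.9 353.3] sz [36.8 35.4] a 56.5 circ [434.1 352.6] 20.2
tin 0.64 [322.8, 200.0, 350.8, 235.9] ztop 0.0615 n 162 rect c [527.7 164.3] sz [51.5 52.7] a 36.1 circ [527.2 164.5] 28.7
tin 0.59 [273.9, 387.4, 308.1, 430.3] ztop 0.0304 n 583 rect c [ 448.5 -340.6] sz [52.4 45.5] a 62.4 circ [ 448.6 -340.6] 26.3
```

View pics/s9.png

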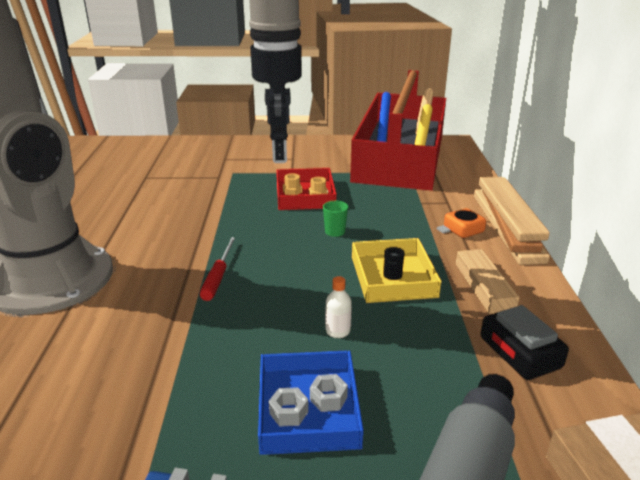

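View pics/t9.png

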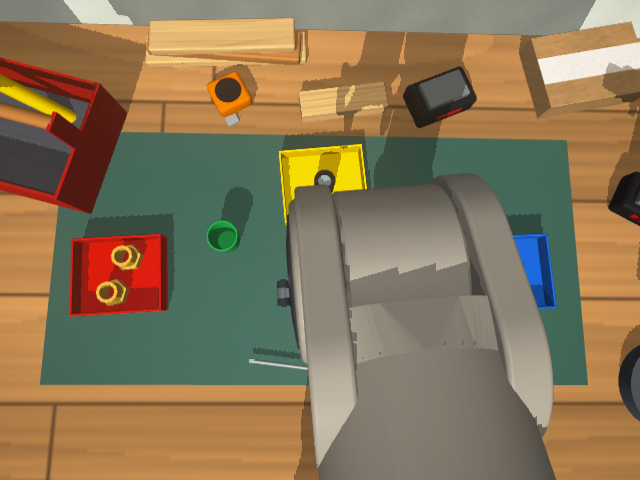

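The side view shows both nuts flat in blue at (288,406) and (329,391). Both fittings are upright in red at (292,184) and (318,185), and the socket is upright in yellow at (394,263). The glue bottle and cup stand unmoved, and the gripper is clear of everything, so I'm handing in.

```bash
python3 -c "
from h import *
print(readout.state()['dq'].round(3)); print(robot.sign_off())"
```

```text
[ 0.003 -0.    -0.    -0.001  0.002  0.    -0.   ]
the job is handed in; nothing more can be done
None
```

The hardware is sorted and the job is handed in. Both nuts lie flat in the blue tray, both fittings stand upright in the red tray, and the socket stands upright in the yellow tray. It took about 38 s of robot time.

My last checks before handing in:
- **Heights:** The tops read about 30 mm for the nuts, 43–45 mm for the fittings and 55–56 mm for the socket. That is within 1–3 mm of each part resting on the 4 mm tray floor, and the cameras read about 1–3 mm high throughout.
- **Placement:** Nothing is stacked or touching a tray rim, and nothing is leaning.
- **Glue bottle and cup:** Both are upright and have not moved beyond measuring noise.
- **Forces:** The most I read on the tool was about 11 N, at the end of a move. I saw readings only at the ends of moves, not during them.

Some checks fell short. In the final top view the arm hid most of the blue tray and the glue bottle, so those two rest on the side view. The detectors also gave some false low-confidence labels, such as nuts and fittings called cup or glue; I rejected these against the pictures.

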